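# Move the tong's hook over the spoon rest and clamp it there

## Robot

A 6-joint arm with a two-finger parallel gripper is mounted at the origin on the work surface. World frame = base frame: x ahead of the robot, y to its left, z up, the work surface at z = 0. Lengths are in mm, angles in rad, forces in N, time in s.
With the tool pointing down it reaches from about 350 to 775 mm from the base axis. Payload 7.3 kg.
Tool frame: the origin (TCP) lies midway between the tips of the shut fingers; the grasp point (between the pads) lies 19 mm behind it; z points along the fingers, y is the line along which they close (so a half turn about z gives the same grasp; the last joint's range is limited). The gripper opens to 92 mm and grips with 3 to 60 N. Pads are 19 mm wide; open, the fingers measure 130 mm over their backs; the gripper's body (75 mm by 190 mm) begins 47 mm behind the grasp point.
Start: joints at [1.056, 0.342, 1.524, -0, 1.275, -0.146], TCP at [189.247, 489.725, 226.741] pointing down, gripper open.
Joint ranges: [-2.53, 2.53], [-0.77, 2.02], [0.04, 2.7], [-1, 4.14], [0.28, 2.66], [-3.11, 3.11]. Speed limits (rad/s): [2.57, 2.57, 3.14, 3.14, 3.14, 3.14].

## Interface

Orientations are given as [roll, pitch, yaw] about the fixed x, y, z axes, in that order (R = Rz(yaw) Ry(pitch) Rx(roll)).
In Python, from plant import bot gives the robot as it stands.
- The arm moves only by the tool servo_tool, never from a script. Its argument "deltas" is a list of rows, each a list of 2 entries, a list of its own where there are three numbers: the shift along the tool's x, y, z in m, then the turn, a rotation vector about the tool's x, y, z in degrees. A call has 1 to 20 rows; each row shifts and turns the commanded pose from where the row before left it, along the tool's axes as they then stand; what a row does not reach is not made up. A row lasts 1/8 s, in which the tool goes at most 62.5 mm and 10.7 degrees, less where a joint would pass 70% of its speed; a pose out of reach is approached as far as the arm can. A call with a gripper value outside its range is refused whole. "fingers" is the opening, from 0 (shut) to 1 (fully open), set as the call begins (left out, the last holds). The fingers move at their own pace and stop on an object; the grip force is fixed at half the most. Time passes only in rows, so rows that do not move let the fingers close. It gives the time, the measured TCP pose, the force, the opening and the grip force at its end, in the units of the state.
- bot.get_obs(): the state, without advancing time (a new reading comes with each control period).
- bot.capture(name): name is "scene" or "top" or "wrist"; returns the picture (400x640x3 uint8, red, green, blue); there is no depth.
- bot.camera_model(name): a dict with "mtx" (3x3 intrinsics, pixels), "xyz" and "rotation" of the camera in the world. Camera axes: x right, y down, z forward; pixel columns grow to the right and rows downward; lengths in mm; the calibration is good to about 2 mm. A picture is of the moment at which its call begins: read the wrist's pose just before it. camera_model takes no time and is no camera call; for the wrist camera it gives the pose at the moment of the call.
- bot.close_job(): hands the job in; it is judged then, once.
The state is a dict: "time": time; "joint_positions": joint angles; "dq": joint speeds; "tau": joint torques, N m; "tool_pos": TCP position; "tcp_rot": TCP orientation; "contact_force": force on the tool from outside, world axes, zero at the start; "moment": the same for the moment, N m; "grip_width": finger opening in mm; "finger_force": force on a finger pad.
Only numpy, scipy, OpenCV 4.12 (cv2) and the standard library are available. Lean on these libraries where they do the work, as an engineer would, in place of code of your own. Each camera call takes 0.05 s, during which the arm holds its last target. There are 200 camera calls.

## Task

The wet bottle tong must not drip on the counter or on the clean teat in its saucer. Loosen the clamp knob of the sliding carriage that the tong hangs from, slide the carriage along the rail until the tong hangs over the middle of the spoon rest's bowl (the round dish with a tail), and tighten the knob fully again. Loosen the clamp before sliding, do not force it, and leave everything that stands on the counter where it is.

Things in the scene. Friction and masses are not known exactly. Their poses are not given: they have to be found in the camera images.
- rail: Fixed T-slot aluminium utensil rail: bar 40 mm wide, 560 mm long along this body's y axis, its top 255 mm above the counter, on two posts at y = +-262 mm. Origin: on the counter below the middle of the bar. x points across the bar, away from the robot. A red scoop and a small skimmer hang on fixed hooks on its far side at y = +-215 mm.
- carriage (a joint): Position of the sliding carriage along the rail's +y, m, 0 at the rail's middle, range -0.15 to 0.15. The carriage is an aluminium block on top of the bar, 52 mm (x) by 100 mm (along y) by 20 mm high, its top 276 mm above the counter. It slides with about 5 N when the clamp is free and the tight clamp holds it against some 25 N; push its end faces (100 mm apart) or drag it by the knob.
- clamp (a joint): Angle of the clamp knob on the carriage, rad, turning about the vertical. 0 = fully tight, at its stop: the wing lies across the rail. Turning it counterclockwise seen from above loosens it, the value grows; free above about 0.6; 1.45 = fully loose, at its stop: the wing lies nearly along the rail.
- knob_top (a point): Centre of the knob's top, on its axis, 314 mm above the counter and at the middle of the carriage. The knob is a straight black wing 84 mm long, 14 mm thick and 26 mm high (288 to 314 mm above the counter), on a hub of 34 mm diameter. It can be pinched across its thickness or pushed at its ends. Axis x of this point runs along the wing.
- tong_end (a point): Point midway between the two rubber-tipped lower ends of the steel bottle tong, 61 mm above the counter. The tong (145 mm long, 50 mm wide) hangs from a hook on the carriage's far side, 44 mm from the bar's middle line, straight below the carriage's middle, and can swing along the rail.
- spoon_rest: Wooden spoon rest, loose: round bowl 116 mm across and 18 mm high with a flat tail 36 mm wide that reaches 114 mm from the bowl's centre. Origin: underside at the centre of the bowl; the tail points to its -x.
- saucer: Wooden round saucer without tail, 116 mm across, 18 mm high, loose. Origin: underside, centre. The teat stands in it.
- teat: Green silicone teat 48 mm across, 44 mm high, standing in the saucer. Origin: underside, centre.
- tin: Closed formula tin, 100 mm across, 125 mm high, standing. Origin: underside, centre.
- bottle: Empty glass feeding bottle without its cap, 60 mm across, with a 42 mm neck, 150 mm high, standing. Origin: underside, centre.
- mug: White mug, 80 mm across, 90 mm high. Origin: underside, centre.
- spatula: Kitchen spatula lying on the counter. Origin: underside, near its middle.
- spoon: Spoon lying on the counter. Origin: underside, near its middle.
- sponge: Sponge block 110 x 70 x 30 mm. Origin: underside, centre.
Things that resemble listed ones, but are neither listed nor needed, are in the scene too. Leave any orange or red look-alike of the spoon_rest alone.

How it is judged:
By the outcome, as a careful person would: the job done as asked, in the order asked, and still so for the second after the job is handed in, with the robot touching nothing.
It also fails if it takes over 58 s, if anything falls off the work surface, if the arm or the gripper's body presses on something with over 40 N, if the wrist force passes 120 N, or if a joint passes its speed limit or range.

## Working session

There is one attempt and no reset: what is moved stays moved. The work goes in short steps, Python scripts to look and compute and a tool call to move; the robot and the scene stay as the last step left them, time stands still between calls to the robot, and variables do not carry over. Pictures are saved under pics/ and viewed, at most 10 in all, crops included, and the job is handed in when it is done.

Besides the shell and the picture viewer there is one more tool, called as a command line: name --argument value ..., lists and objects as JSON in quotes. servo_tool: Moves the arm, as the interface text tells. Its arguments: {"type":"object","properties":{"deltas":{"type":"array"},"fingers":{"type":"number"}},"required":["deltas"]}

```bash
mkdir -p pics
python3 - <<'E'
from plant import bot
import cv2,numpy as np
np.set_printoptions(suppress=True,precision=4)
for n in ("scene","top"):
    im=bot.capture(n); cv2.imwrite(f"pics/{n}0.png",im[:,:,::-1]); np.save(f"{n}0.npy",im)
    print(n,bot.camera_model(n))
o=bot.get_obs(); print(o)
E
```

```text
scene {'mtx': array([[503.8746,   0.    , 321.944 ],
       [  0.    , 503.8746, 192.7223],
       [  0.    ,   0.    ,   1.    ]]), 'xyz': array([1423.2821,  454.5345,  866.4774]), 'rotation': array([-2.1743, -0.0053,  2.0607])}
top {'mtx': array([[375.8267,   0.    , 320.0447],
       [  0.    , 375.8267, 198.3616],
       [  0.    ,   0.    ,   1.    ]]), 'xyz': array([ 488.8222,  -32.8299, 1131.2062]), 'rotation': array([-3.064 , -0.0167, -1.5503])}
{'time': 0.1, 'joint_positions': array([ 1.056 ,  0.3427,  1.5249, -0.    ,  1.2754, -0.146 ]), 'dq': array([ 0.0005, -0.0018, -0.0012,  0.0008, -0.0015,  0.0011]), 'tau': array([  0.0027, -43.2006, -24.4695,   0.0721,   0.0526,  -0.0001]), 'tool_pos': array([189.0645, 489.4022, 226.0987]), 'tcp_rot': array([-3.1402, -0.0002,  2.7728]), 'contact_force': array([ 0.6111, -0.42  ,  1.0863]), 'moment': array([ 0.007 ,  0.028 , -0.0221]), 'finger_force': 0.0, 'grip_width': 91.77836298091484}
```

View pics/scene0.png

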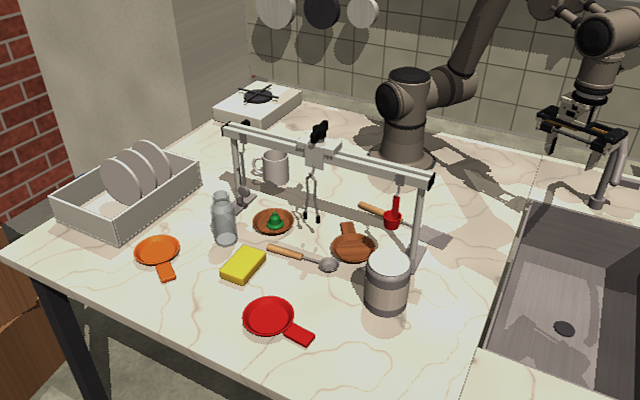

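View pics/top0.png

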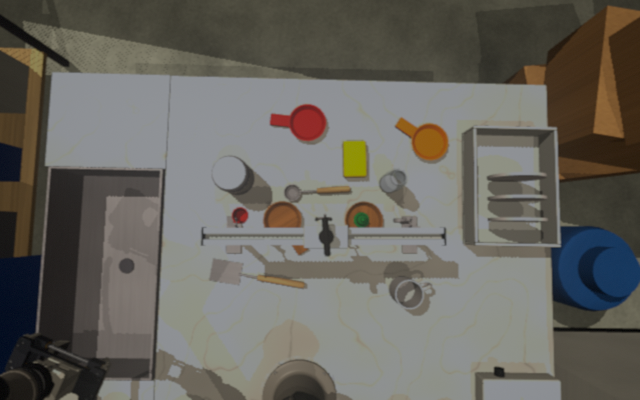

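Candidates for the spoon rest in the top view: 
- brown dish at (282,219), with a tail near (300,248)
- brown saucer with the teat at (363,217)
- orange dish at (430,142)
- red dish at (308,122)

I choose (282,219), the brown dish that has a tail and no teat. I'll check it in a crop and measure it.

```bash
cat > h.py <<'E'
from plant import bot
import cv2,numpy as np
from scipy.spatial.transform import Rotation as Rot
from scipy.optimize import least_squares
np.set_printoptions(suppress=True,precision=2)
def ray(cm,uv,z):
    uv=np.atleast_2d(np.array(uv,float)); R=Rot.from_euler('xyz',cm['rotation']).as_matrix()
    d=np.c_[uv,np.ones(len(uv))]@np.linalg.inv(cm['mtx']).T@R.T
    return cm['xyz']+d*((z-cm['xyz'][2])/d[:,2])[:,None]
def proj(cm,p):
    R=Rot.from_euler('xyz',cm['rotation']).as_matrix(); q=(np.atleast_2d(p)-cm['xyz'])@R@cm['mtx'].T
    return q[:,:2]/q[:,2:]
E
python3 - <<'E'
from h import *
t=np.load('top0.npy'); s=np.load('scene0.npy'); T=bot.camera_model('top'); S=bot.camera_model('scene')
a=cv2.resize(t[170:270,190:390],None,fx=4,fy=4,interpolation=cv2.INTER_CUBIC)
b=cv2.resize(s[100:290,210:450],None,fx=800/240/2*1.0,fy=800/240/2,interpolation=cv2.INTER_CUBIC)
cv2.imwrite('pics/crop.png',a[:,:,::-1]); cv2.imwrite('pics/crop2.png',cv2.resize(s[110:280,230:450],None,fx=3.4,fy=3.4,interpolation=cv2.INTER_CUBIC)[:,:,::-1])
for n,im,cm in(('top',t,T),('scene',s,S)):
    h=cv2.cvtColor(im,cv2.COLOR_RGB2HSV)
    m=cv2.inRange(h,(4,90,40),(16,210,190))
    k,l,st,c=cv2.connectedComponentsWithStats(m)
    for i in range(1,k):
        if st[i,4]>80: print(n,st[i],c[i],ray(cm,c[i],14)[0])
    d=cv2.inRange(h,(0,0,0),(180,255,60))
    k,l,st,c=cv2.connectedComponentsWithStats(d)
    for i in range(1,k):
        x,y,w,hh,A=st[i]
        if A>30 and ((n=='top' and 195<x<455 and 200<y<260) or (n=='scene' and 215<x<440 and 110<y<190)): print(n,'dark',st[i],c[i],ray(cm,c[i],305)[0],ray(cm,c[i],255)[0])
E
```

```text
top [  505     5   135   177 14124] [594.44  94.92] [ 914.63 -889.78   14.  ]
top [396 118  53  43 376] [422.19 136.61] [ 770.73 -355.78   14.  ]
top [264 202  38  25 809] [282.1  215.31] [523.2   61.81  14.  ]
top [345 202  38  25 562] [364.6  214.12] [ 531.88 -183.35   14.  ]
top dark [320 217  13  38 264] [326.   235.51] [472.07 -60.02 305.  ] [471.06 -61.66 255.  ]
scene [  0   0  21  17 273] [8.53 6.86] [ -552.54 -2842.99    14.  ]
scene [  0  14  28  27 529] [12.03 27.21] [ -286.24 -2430.02    14.  ]
scene [  8  36  26  24 401] [20.81 47.45] [  -86.84 -2077.49    14.  ]
scene [  0  43  11  22 163] [ 3.78 54.2 ] [   18.11 -2060.      14.  ]
scene [  0  56  41  31 719] [18.41 70.64] [  125.23 -1799.93    14.  ]
scene [ 22  75  25  24 365] [34.08 86.37] [  210.78 -1577.75    14.  ]
scene [  0  83  25  27 439] [10.63 96.01] [  322.67 -1573.07    14.  ]
scene [  1  94  52  35 817] [ 26.32 110.77] [  382.99 -1392.72    14.  ]
scene [ 35 112  23  22 305] [ 46.09 122.16] [  411.58 -1241.74    14.  ]
scene [  0 121  37  32 616] [ 16.91 135.72] [  531.72 -1240.2     14.  ]
scene [ 15 128
[... 588 characters left out ...]
.41] [ 513.95 -180.17   14.  ]
scene [  0 214  10  36 191] [  2.92 232.7 ] [ 900.11 -780.66   14.  ]
scene [ 331  222   45   42 1160] [351.85 244.63] [502.28  56.53  14.  ]
scene [266 244  37  16 148] [285.26 252.39] [610.28 -79.53  14.  ]
scene [   0  261   66  139 6121] [ 24.04 337.91] [1100.36 -419.47   14.  ]
scene dark [241 120   9   6  34] [245.76 122.44] [ 524.01 -233.69  305.  ] [ 443.93 -294.98  255.  ]
scene dark [311 121  17  23 258] [318.87 131.98] [481.94 -52.29 305.  ] [398.11 -97.42 255.  ]
scene dark [423 147  13  22  52] [429.69 156.31] [465.64 215.73 305.  ] [380.36 194.46 255.  ]
scene dark [428 173   7  18  56] [430.95 181.48] [561.82 249.76 305.  ] [485.11 231.53 255.  ]
```

View pics/crop.png

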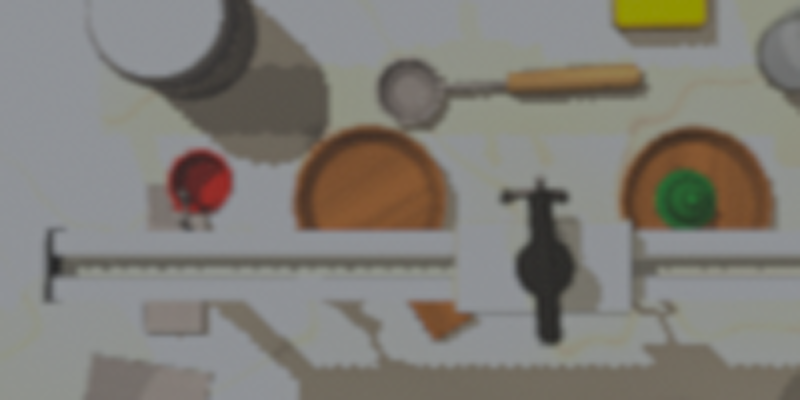

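View pics/crop2.png

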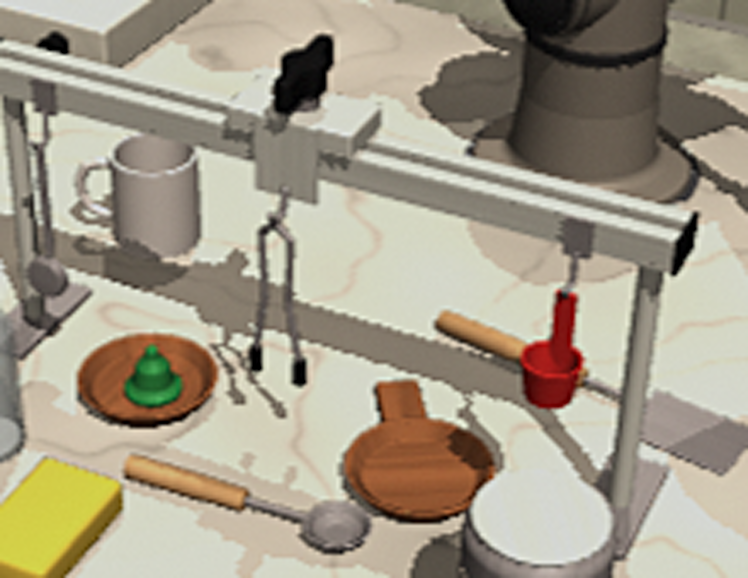

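Both crops confirm the choice. The tailed brown bowl is at top (282,219) and scene (353,245), with its tail behind the bar. The teat saucer is at the right in the top view. The knob hub is at top (326,236) with its wing across the rail, and the tong hangs at scene (312,200).

Run:
```python
from h import *
t=np.load('top0.npy'); s=np.load('scene0.npy'); T=bot.camera_model('top'); S=bot.camera_model('scene')
def fitc(P,r): 
    q=least_squares(lambda c:np.hypot(P[:,0]-c[0],P[:,1]-c[1])-r,P[:,:2].mean(0),loss='soft_l1'); return q.x,np.abs(q.fun).mean()
for n,im,cm,box in(('top',t,T,(255,195,310,226)),('scene',s,S,(325,222,385,270))):
    h=cv2.cvtColor(im,cv2.COLOR_RGB2HSV); m=cv2.inRange(h,(4,90,30),(16,230,200))
    x0,y0,x1,y1=box; mm=np.zeros_like(m); mm[y0:y1,x0:x1]=m[y0:y1,x0:x1]
    c=max(cv2.findContours(mm,0,cv2.CHAIN_APPROX_NONE)[0],key=cv2.contourArea)[:,0]
    if n=='top': c=c[c[:,1]<225]
    else: c=c[(c[:,1]>232)&(c[:,0]<366)]   # front/left rim only, tin & tail excluded
    P=ray(cm,c,17); print(n,len(c),fitc(P,58))
# rail midline & ends
g=cv2.cvtColor(t,cv2.COLOR_RGB2GRAY).astype(float)
pts=[]
for u in list(range(210,300))+list(range(355,440)):
    col=g[230:243,u]; w=np.clip(np.median(col)-col,0,None); 
    e=np.gradient(g[222:252,u]); pts.append((u,230+(w*np.arange(13)).sum()/(w.sum()+1e-9)))
P=ray(T,pts,253); vx=cv2.fitLine(P[:,:2].astype(np.float32),cv2.DIST_HUBER,0,.01,.01).ravel(); print('midline',vx,'yaw of y axis err',np.degrees(np.arctan2(-vx[0]*np.sign(vx[1]),abs(vx[1]))))
for r in (228,244): print(g[r,198:212].astype(int),g[r,438:452].astype(int))
d=(g<60).astype(np.uint8); 
for x0,x1 in((195,210),(438,455)):
    ys,xs=np.nonzero(d[222:250,x0:x1]); uv=np.c_[xs+x0,ys+222]; print('cap',uv.min(0),uv.max(0),uv.mean(0),ray(T,uv.mean(0),250))
m=d[215:258,314:340]; 
op=cv2.morphologyEx(m,cv2.MORPH_OPEN,cv2.getStructuringElement(cv2.MORPH_ELLIPSE,(9,9)))
ys,xs=np.nonzero(op); c=[xs.mean()+314,ys.mean()+215]; print('hub',c,len(xs),ray(T,c,312))
for r in (222,226,229,244,248,252):
    xs=np.nonzero(d[r,314:340])[0]+314; print(r,xs.min(),xs.max(),ray(T,[xs.mean(),r],314))
# block end edges
for r in (226,229,245): print(r,g[r,296:356].astype(int))
```

```text
top 63 (array([505.27,  61.79]), np.float64(1.6372810548071974))
scene 69 (array([511.06,  65.57]), np.float64(1.3716159411850362))
midline [  0.02  -1.   472.51 -88.5 ] yaw of y axis err 1.1757735
[146 147 143 120  90 112 136 141 143 146 146 146 146 146] [145 144 142 142 139 123  93  99 129 144 145 145 145 144]
[146 143 127  93  88 117 137 143 145 146 145 146 146 146] [146 145 145 143 140 134 112  91 117 143 146 146 146 146]
cap [203 234] [204 238] [203.38 236.  ] [[464.08 222.94 250.  ]]
cap [442 234] [444 238] [443.17 235.83] [[ 475.75 -336.86  250.  ]]
hub [np.float64(326.1862068965517), np.float64(236.1862068965517)] 145 [[470.76 -60.22 312.  ]]
222 323 326 [[501.38 -55.9  314.  ]]
226 323 327 [[492.74 -57.15 314.  ]]
229 323 328 [[486.28 -58.37 314.  ]]
244 325 328 [[454.02 -61.15 314.  ]]
248 325 329 [[445.45 -62.4  314.  ]]
252 325 329 [[436.89 -62.56 314.  ]]
226 [ 83  80  83  90  98 104 109 120 136 145 146 146 145 145 146 145 145 145
 146 145 145 145 144 145 142 125  86  52  47  45  44  46  64  93 108 113
 113 113 118 132 143 146 146 145 145 146 145 146 146 146 142 119  83  77
  88  94  95  94  95  95]
229 [147 147 147 146 146 146 146 143 143 145 146 146 146 146 146 146 146 146
 146 146 145 145 145 145 143 129  95  56  46  46  45  43  52  71  90 104
 113 114 118 131 143 146 146 146 146 146 146 146 146 147 143 127 110 117
 130 141 146 147 147 147]
245 [110 109 109 112 113 112 116 125 138 145 147 147 146 146 146 146 146 146
 146 146 146 146 146 147 146 146 141 114  67  43  45  45  45  63  95 113
 116 115 115 115 115 115 116 123 136 144 147 146 146 146 144 128 107 112
 129 139 144 144 137 126]
```

servo_tool --deltas '[[[0, 0, -0.0385], [0, 0, 0]], [[0, 0, -0.0385], [0, 0, 0]], [[0, 0, -0.0385], [0, 0, 0]], [[0, 0, -0.0385], [0, 0, 0]], [[-0.029, -0.026, 0], [0, 0, 0]], [[-0.029, -0.026, 0], [0, 0, 0]], [[-0.029, -0.026, 0], [0, 0, 0]], [[-0.029, -0.026, 0], [0, 0, 0]], [[-0.029, -0.026, 0], [0, 0, 0]], [[-0.029, -0.026, 0], [0, 0, 0]], [[-0.029, -0.026, 0], [0, 0, 0]], [[-0.029, -0.026, 0], [0, 0, 0]], [[-0.029, -0.026, 0], [0, 0, 0]], [[-0.029, -0.026, 0], [0, 0, 0]], [[-0.029, -0.026, 0], [0, 0, 0]], [[-0.029, -0.026, 0], [0, 0, 0]], [[-0.029, -0.026, 0], [0, 0, 0]], [[-0.029, -0.026, 0], [0, 0, 0]], [[-0.029, -0.026, 0], [0, 0, 0]], [[-0.029, -0.026, 0], [0, 0, 0]]]' --fingers 1

```text
time: 2.6
tool_pos: [472.4, -66.8, 380.4]
tcp_rot: [3.141, -0.001, 2.773]
contact_force: [0.6, 0.2, -1.0]
grip_width: 91.9
finger_force: 0.0
```

servo_tool --deltas '[[[0, 0, 0], [0, 0, 10.5]], [[0, 0, 0], [0, 0, 10.5]], [[0, 0, 0], [0, 0, 10.5]], [[0, 0, 0], [0, 0, 10.5]], [[0, 0, 0], [0, 0, 10.5]], [[0, 0, 0], [0, 0, 10.5]], [[0, 0, 0], [0, 0, 10.5]], [[0, 0, 0], [0, 0, 10.5]], [[0, 0, 0], [0, 0, 10.5]], [[0, 0, 0], [0, 0, 10.5]], [[0, 0, 0], [0, 0, 10.5]], [[0, 0, 0], [0, 0, 10.5]], [[0, 0, 0], [0, 0, 10.5]], [[0, 0, 0], [0, 0, 10.5]], [[0, 0, 0], [0, 0, 10.5]], [[0, 0, 0], [0, 0, 0]], [[0, 0, 0], [0, 0, 0]]]'

```text
time: 4.72
tool_pos: [472.0, -65.5, 380.5]
tcp_rot: [-3.141, 0.0, 0.028]
contact_force: [-0.5, -0.5, -0.7]
grip_width: 91.5
finger_force: 0.0
```

Run:
```python
from h import *
cm=bot.camera_model('wrist'); o=bot.get_obs()
im=bot.capture('wrist'); cv2.imwrite('pics/w1.png',im[:,:,::-1]); np.save('w1.npy',im)
print(o['time'],o['tool_pos'],o['tcp_rot'],o['joint_positions'],cm)
print(proj(cm,[[471,-60,314],[441,-61,314]]))
```

```text
4.725 [472.02 -65.55 380.53] [-3.14  0.    0.03] [-0.3   0.18  1.33  0.    1.63  1.24] {'mtx': array([[297.62,   0.  , 324.37],
       [  0.  , 297.62, 197.5 ],
       [  0.  ,   0.  ,   1.  ]]), 'xyz': array([548.07, -62.05, 539.77]), 'rotation': array([ 2.86, -0.  , -1.54])}
[[319.03 211.74]
 [319.39 246.07]]
```

View pics/w1.png

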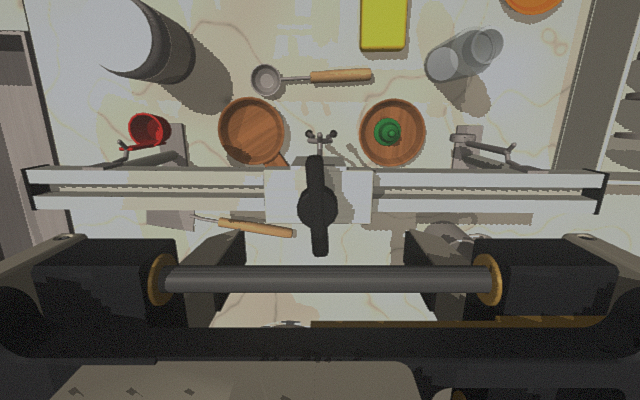

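The wrist view shows the wing from (315,157) to (320,256) with its hub at (318,207). The full bowl is at (252,131) and the tong tips are at (309,135) and (332,135).

Run:
```python
from h import *
im=np.load('w1.npy'); cm=bot.camera_model('wrist')
h=cv2.cvtColor(im,cv2.COLOR_RGB2HSV); m=cv2.inRange(h,(4,90,30),(16,230,220)); mm=np.zeros_like(m); mm[90:163,210:290]=m[90:163,210:290]
c=max(cv2.findContours(mm,0,cv2.CHAIN_APPROX_NONE)[0],key=cv2.contourArea)[:,0]
c=c[(c[:,1]<150)]
P=ray(cm,c,17); q=least_squares(lambda a:np.hypot(P[:,0]-a[0],P[:,1]-a[1])-58,[508,63],loss='soft_l1'); print('bowl',q.x,np.abs(q.fun).mean())
g=cv2.cvtColor(im,cv2.COLOR_RGB2GRAY); d=(g<60)
for r in (160,170,180,186,204,208,212,232,240,248,253):
    xs=np.nonzero(d[r,295:345])[0]+295; print(r,xs.min(),xs.max(),ray(cm,[(xs.min()+xs.max())/2,r],314)[0])
print('tips',ray(cm,[[308.5,134],[332,135]],61))
# rail caps in the wrist view
for x in(32,603): print('cap',ray(cm,[x,190 if x<100 else 192],253))
```

```text
bowl [510.3   63.37] 1.1876947423400999
160 306 322 [512.5  -55.23 314.  ]
170 306 323 [504.79 -55.76 314.  ]
180 307 323 [496.93 -56.29 314.  ]
186 308 326 [492.18 -57.94 314.  ]
204 298 336 [477.46 -58.25 314.  ]
208 298 336 [474.12 -58.32 314.  ]
212 298 337 [470.76 -58.79 314.  ]
232 311 326 [453.54 -59.97 314.  ]
240 312 327 [446.47 -60.95 314.  ]
248 313 327 [439.27 -61.53 314.  ]
253 313 326 [434.69 -61.22 314.  ]
tips [[513.6  -38.14  61.  ]
 [513.07 -75.25  61.  ]]
cap [[465.17 226.7  253.  ]]
cap [[ 478.77 -342.26  253.  ]]
```

servo_tool --deltas '[[[-0.015, -0.0025, 0.01], [0, 0, -1]], [[-0.015, -0.0025, 0.01], [0, 0, -1]], [[0, 0, 0.02], [0, 0, 0]], [[0, 0, 0.02], [0, 0, 0]], [[0, 0, 0.015], [0, 0, 0]], [[0, 0, 0.01], [0, 0, 0]], [[0, 0, 0.006], [0, 0, 0]], [[0, 0, 0], [0, 0, 0]]]' --fingers 0.4

```text
time: 5.78
tool_pos: [441.9, -61.5, 289.6]
tcp_rot: [-3.141, 0.0, 0.059]
contact_force: [-0.3, -0.9, -0.4]
grip_width: 36.7
finger_force: 0.0
```

servo_tool --deltas '[[[0, 0, 0], [0, 0, 0]], [[0, 0, 0], [0, 0, 0]], [[0, 0, 0], [0, 0, 0]], [[0, 0, 0], [0, 0, 0]], [[0, 0, 0], [0, 0, 0]], [[0, 0, 0], [0, 0, 0]]]' --fingers 0

```text
time: 6.52
tool_pos: [442.1, -61.9, 290.0]
tcp_rot: [3.141, -0.001, 0.059]
contact_force: [-0.2, -3.1, 3.2]
grip_width: 13.9
finger_force: 29.9
```

servo_tool --deltas '[[[0.0001, 0.00266, 0], [0, 0, -5]], [[0.0001, 0.00266, 0], [0, 0, -5]], [[0.0001, 0.00266, 0], [0, 0, -5]], [[0.0001, 0.00266, 0], [0, 0, -5]], [[0, 0, 0], [0, 0, 0]]]'

```text
time: 7.15
tool_pos: [444.6, -71.0, 289.9]
tcp_rot: [-3.14, -0.002, 0.407]
contact_force: [0.7, 3.8, 4.8]
grip_width: 13.9
finger_force: 30.0
```

servo_tool --deltas '[[[0.0001, 0.00266, 0], [0, 0, -5]], [[0.0001, 0.00266, 0], [0, 0, -5]], [[0.0001, 0.00266, 0], [0, 0, -5]], [[0.0001, 0.00266, 0], [0, 0, -5]], [[0.0001, 0.00266, 0], [0, 0, -5]], [[0.0001, 0.00266, 0], [0, 0, -5]], [[0.0001, 0.00266, 0], [0, 0, -5]], [[0.0001, 0.00266, 0], [0, 0, -5]], [[0.0001, 0.00266, 0], [0, 0, -5]], [[0.0001, 0.00266, 0], [0, 0, -5]], [[0, 0, 0], [0, 0, 0]]]'

```text
time: 8.52
tool_pos: [462.9, -87.9, 289.9]
tcp_rot: [-3.14, -0.002, 1.28]
contact_force: [-3.1, 4.5, 7.0]
grip_width: 13.7
finger_force: 30.0
```

Run:
```python
from h import *
o=bot.get_obs(); print(o['contact_force'],o['moment'],o['joint_positions'])
cm=bot.camera_model('wrist'); im=bot.capture('wrist'); cv2.imwrite('pics/w2.png',im[:,:,::-1])
```

```text
[-3.14  4.51  6.97] [0.75 0.64 0.24] [-0.35  0.2   1.55  0.    1.4  -0.06]
```

View pics/w2.png

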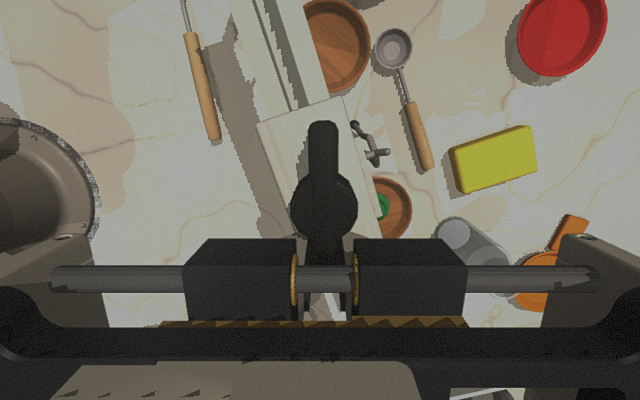

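The wing has turned with the gripper and lies nearly along the rail, so the clamp is free. Now I'll slide it along the rail, starting gently.

servo_tool --deltas '[[[0.0019, -0.0006, 0], [0, 0, 0]], [[0.0029, -0.0009, 0], [0, 0, 0]], [[0.0038, -0.0012, 0], [0, 0, 0]], [[0.0048, -0.0015, 0], [0, 0, 0]], [[0.0048, -0.0015, 0], [0, 0, 0]], [[0.0048, -0.0016, 0], [0, 0, 0]]]'

```text
time: 9.32
tool_pos: [462.4, -66.1, 290.0]
tcp_rot: [-3.141, 0.003, 1.278]
contact_force: [-3.6, -5.8, 5.5]
grip_width: 14.0
finger_force: 30.0
```

servo_tool --deltas '[[[0.0049, -0.0016, 0], [0, 0, 0]], [[0.0049, -0.0016, 0], [0, 0, 0]], [[0.0049, -0.0016, 0], [0, 0, 0]], [[0.0049, -0.0016, 0], [0, 0, 0]], [[0.0049, -0.0016, 0], [0, 0, 0]], [[0.0049, -0.0016, 0], [0, 0, 0]], [[0.0049, -0.0016, 0], [0, 0, 0]], [[0.0049, -0.0016, 0], [0, 0, 0]], [[0.0049, -0.0016, 0], [0, 0, 0]], [[0.0049, -0.0016, 0], [0, 0, 0]], [[0.0049, -0.0016, 0], [0, 0, 0]], [[0.0049, -0.0016, 0], [0, 0, 0]], [[0.0049, -0.0016, 0], [0, 0, 0]], [[0.0049, -0.0016, 0], [0, 0, 0]], [[0.0049, -0.0016, 0], [0, 0, 0]], [[0.0049, -0.0016, 0], [0, 0, 0]], [[0.0049, -0.0016, 0], [0, 0, 0]], [[0.0049, -0.0016, 0], [0, 0, 0]], [[0.0032, -0.001, 0], [0, 0, 0]], [[0.0019, -0.0006, 0], [0, 0, 0]]]'

```text
time: 11.82
tool_pos: [460.4, 32.1, 290.0]
tcp_rot: [3.141, 0.002, 1.278]
contact_force: [-1.7, -4.9, 4.8]
grip_width: 13.9
finger_force: 30.0
```

servo_tool --deltas '[[[0, 0, 0], [0, 0, 0]], [[0, 0, 0], [0, 0, 0]], [[0, 0, 0], [0, 0, 0]], [[0, 0, 0], [0, 0, 0]], [[0, 0, 0], [0, 0, 0]], [[0, 0, 0], [0, 0, 0]], [[0, 0, 0], [0, 0, 0]], [[0, 0, 0], [0, 0, 0]]]'

```text
time: 12.82
tool_pos: [460.4, 32.3, 290.0]
tcp_rot: [3.141, 0.002, 1.278]
contact_force: [-2.4, -3.6, 5.7]
grip_width: 13.6
finger_force: 30.0
```

Run:
```python
from h import *
im=bot.capture('scene'); np.save('s2.npy',im)
cv2.imwrite('pics/s2.png',cv2.resize(im[110:280,260:450],None,fx=3.5,fy=3.5,interpolation=cv2.INTER_CUBIC)[:,:,::-1])
o=bot.get_obs(); print(o['time'],o['tool_pos'],o['contact_force'],o['moment'])
```

```text
12.875 [460.36  32.32 290.02] [-2.17 -3.52  5.02] [-0.64  0.39  0.06]
```

View pics/s2.png

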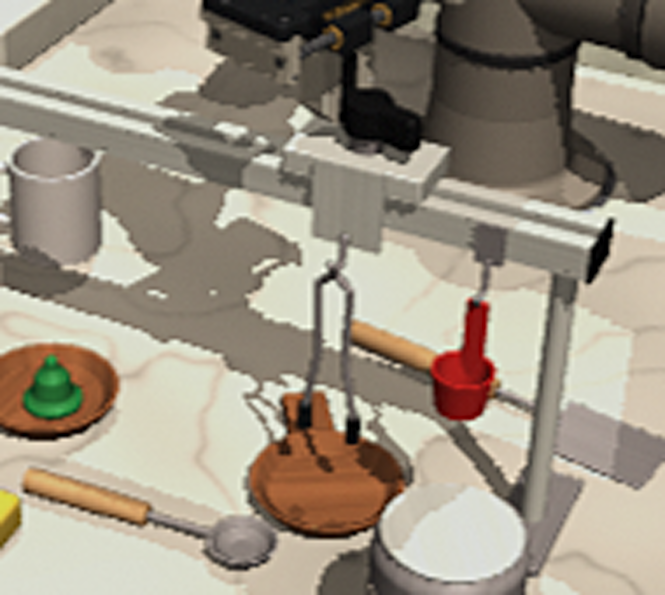

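The tong tips are at scene pixels (347,230) and (360,234), above the bowl. I'll measure them at z = 61 against the scene-view bowl estimate of (511,65.6).

Run:
```python
from h import *
cm=bot.camera_model('scene')
p=ray(cm,[[260+304/3.5,110+425/3.5],[260+351/3.5,110+440/3.5]],61); print(p,p.mean(0))
```

```text
[[512.62  45.4   61.  ]
 [511.93  82.44  61.  ]] [512.28  63.92  61.  ]
```

The tong is centred, at y = 63.9 against about 63.5 for the bowl. Now I'll tighten the knob.

servo_tool --deltas '[[[0.0001, -0.00266, 0], [0, 0, 5]], [[0.0001, -0.00266, 0], [0, 0, 5]], [[0.0001, -0.00266, 0], [0, 0, 5]], [[0.0001, -0.00266, 0], [0, 0, 5]], [[0.0001, -0.00266, 0], [0, 0, 5]], [[0.0001, -0.00266, 0], [0, 0, 5]], [[0.0001, -0.00266, 0], [0, 0, 5]], [[0.0001, -0.00266, 0], [0, 0, 5]], [[0.0001, -0.00266, 0], [0, 0, 5]], [[0.0001, -0.00266, 0], [0, 0, 5]], [[0.0001, -0.00266, 0], [0, 0, 5]], [[0.0001, -0.00266, 0], [0, 0, 5]], [[0.0001, -0.00266, 0], [0, 0, 5]], [[0, 0, 0], [0, 0, 0]]]'

```text
time: 14.62
tool_pos: [439.9, 57.3, 290.0]
tcp_rot: [3.14, -0.002, 0.145]
contact_force: [4.4, -2.9, 2.2]
grip_width: 13.8
finger_force: 30.0
```

servo_tool --deltas '[[[0.0001, -0.00133, 0], [0, 0, 2.5]], [[0, -0.00133, 0], [0, 0, 2.5]], [[0, 0, 0], [0, 0, 0]], [[0, 0, 0], [0, 0, 0]]]'

```text
time: 15.12
tool_pos: [439.6, 60.6, 290.0]
tcp_rot: [-3.141, -0.002, 0.06]
contact_force: [6.0, 0.1, 2.7]
grip_width: 14.1
finger_force: 29.9
```

Run:
```python
from h import *
o=bot.get_obs(); print(o['time'],o['tool_pos'],o['tcp_rot'],o['contact_force'],o['moment'])
```

```text
15.125 [439.63  60.59 290.02] [-3.14 -0.    0.06] [5.99 0.12 2.67] [-0.13 -0.74 -0.03]
```

servo_tool --deltas '[[[0, -0.0008, 0], [0, 0, 1.5]], [[0, 0, 0], [0, 0, 0]], [[0, 0, 0], [0, 0, 0]]]'

```text
time: 15.5
tool_pos: [439.6, 61.5, 290.0]
tcp_rot: [-3.141, -0.002, 0.034]
contact_force: [5.9, 0.3, 0.7]
grip_width: 13.8
finger_force: 30.0
```

Run:
```python
from h import *
o=bot.get_obs(); print(o['tool_pos'],o['tcp_rot'],o['contact_force'],o['moment'])
```

```text
[439.62  61.45 290.02] [-3.14 -0.    0.03] [5.93 0.31 0.74] [ 0.04 -0.83 -0.02]
```

servo_tool --deltas '[[[0, -0.0008, 0], [0, 0, 1.5]], [[0, 0, 0], [0, 0, 0]], [[0, 0, 0], [0, 0, 0]]]'

```text
time: 15.88
tool_pos: [439.6, 62.2, 290.0]
tcp_rot: [-3.141, -0.002, 0.008]
contact_force: [5.1, 0.6, 3.5]
grip_width: 13.5
finger_force: 30.0
```

Run:
```python
from h import *
o=bot.get_obs(); print(o['tool_pos'],o['tcp_rot'],o['contact_force'],o['moment'])
```

```text
[439.57  62.22 289.99] [-3.14 -0.    0.01] [5.07 0.6  3.55] [-0.01 -0.69  0.16]
```

servo_tool --deltas '[[[0, -0.0008, 0], [0, 0, 1.5]], [[0, 0, 0], [0, 0, 0]], [[0, 0, 0], [0, 0, 0]]]'

```text
time: 16.25
tool_pos: [439.6, 62.8, 290.0]
tcp_rot: [-3.142, -0.002, -0.017]
contact_force: [6.7, -0.5, 1.7]
grip_width: 13.8
finger_force: 30.3
```

Run:
```python
from h import *
o=bot.get_obs(); print(o['tool_pos'],o['tcp_rot'],o['contact_force'],o['moment'])
```

```text
[439.57  62.81 290.03] [-3.14 -0.   -0.02] [ 6.7  -0.53  1.7 ] [-0.09 -0.85  0.48]
```

servo_tool --deltas '[[[0, -0.0008, 0], [0, 0, 1.5]], [[0, 0, 0], [0, 0, 0]], [[0, 0, 0], [0, 0, 0]]]'

```text
time: 16.62
tool_pos: [439.5, 63.5, 290.0]
tcp_rot: [3.142, -0.002, -0.043]
contact_force: [4.4, -1.0, 2.6]
grip_width: 14.6
finger_force: 30.8
```

Run:
```python
from h import *
o=bot.get_obs(); print(o['tool_pos'],o['tcp_rot'],o['contact_force'],o['moment'])
```

```text
[439.5   63.54 290.01] [ 3.14 -0.   -0.04] [ 4.43 -1.    2.62] [-0.13 -0.73  0.72]
```

servo_tool --deltas '[[[0, -0.0015, 0], [0, 0, 0]], [[0, 0, 0], [0, 0, 0]], [[0, 0, 0], [0, 0, 0]]]'

```text
time: 17.0
tool_pos: [439.5, 64.8, 290.0]
tcp_rot: [3.141, -0.002, -0.043]
contact_force: [5.6, -2.1, 2.4]
grip_width: 14.1
finger_force: 30.8
```

Run:
```python
from h import *
o=bot.get_obs(); print(o['tool_pos'],o['tcp_rot'],o['contact_force'],o['moment'])
```

```text
[439.5   64.76 290.  ] [ 3.14 -0.   -0.04] [ 5.58 -2.11  2.45] [-0.35 -0.61  0.68]
```

servo_tool --deltas '[[[0, 0, 0], [0, 0, 0]], [[0, 0, 0], [0, 0, 0]], [[0, 0, 0], [0, 0, 0]], [[0, 0, -0.01], [0, 0, 0]], [[0, 0, -0.02], [0, 0, 0]], [[0, 0, -0.03], [0, 0, 0]], [[0.01, 0, -0.03], [0, 0, 0]], [[0.02, 0, 0], [0, 0, 0]], [[0, 0, 0], [0, 0, 0]], [[0, 0, 0], [0, 0, 0]]]' --fingers 0.5

```text
time: 18.25
tool_pos: [468.2, 63.8, 379.6]
tcp_rot: [-3.141, 0.001, -0.046]
contact_force: [-0.4, -0.5, -1.0]
grip_width: 46.0
finger_force: 0.0
```

Run:
```python
from h import *
cm=bot.camera_model('wrist'); im=bot.capture('wrist'); o=bot.get_obs()
print(o['time'],o['tool_pos'],o['tcp_rot'],o['contact_force'])
a=proj(cm,[470,63,314])[0]; print(a)
cv2.imwrite('pics/w3.png',im[:,:,::-1])
d=cv2.cvtColor(im,cv2.COLOR_RGB2GRAY)<60
c=int(a[0])
for r in (160,170,180,204,208,212,232,240,248):
    xs=np.nonzero(d[r,c-25:c+25])[0]+c-25
    if len(xs): print(r,xs.min(),xs.max(),ray(cm,[(xs.min()+xs.max())/2,r],314)[0])
```

```text
18.3 [468.09  63.79 379.64] [-3.14  0.   -0.05] [-0.23 -0.53  0.46]
[327.02 208.7 ]
160 312 328 [509.09  66.66 314.  ]
170 312 328 [501.4   67.04 314.  ]
180 313 329 [493.54  66.65 314.  ]
204 303 342 [474.07  66.4  314.  ]
208 303 342 [470.75  66.56 314.  ]
212 304 342 [467.38  66.32 314.  ]
232 317 332 [450.17  65.89 314.  ]
240 318 332 [443.09  65.8  314.  ]
248 318 333 [435.9   65.71 314.  ]
```

View pics/w3.png

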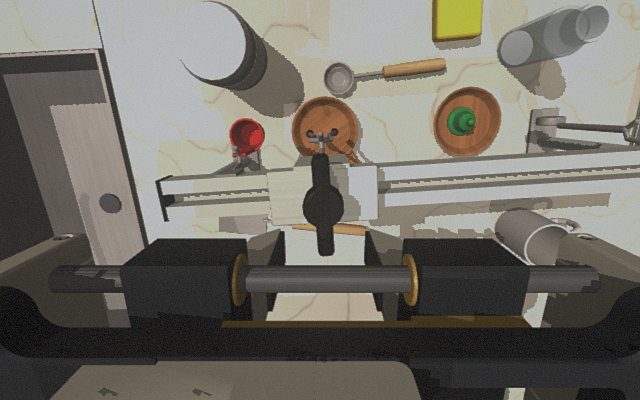

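The wing's yaw is about 0.015 rad and the rail's x axis is about 0.02 rad, so the wing lies across the rail at its stop. In this view the tips are at (309,134) and (334,133) over the bowl at (326,130). One numeric check, then I'll hand in.

Run:
```python
from h import *
cm=bot.camera_model('wrist'); im=cv2.imread('pics/w3.png')[:,:,::-1].copy()
h=cv2.cvtColor(im,cv2.COLOR_RGB2HSV)
def bowl(im,cm,z0):
    h=cv2.cvtColor(im,cv2.COLOR_RGB2HSV); m=cv2.inRange(h,(4,90,30),(16,230,220)); mm=np.zeros_like(m); x0,y0,x1,y1=z0; mm[y0:y1,x0:x1]=m[y0:y1,x0:x1]
    c=max(cv2.findContours(cv2.morphologyEx(mm,cv2.MORPH_CLOSE,np.ones((15,15))),0,cv2.CHAIN_APPROX_NONE)[0],key=cv2.contourArea)[:,0]
    return c
c=bowl(im,cm,(285,85,365,140)); c=c[c[:,1]<137]; P=ray(cm,c,17)
q=least_squares(lambda a:np.hypot(P[:,0]-a[0],P[:,1]-a[1])-58,[508,63],loss='soft_l1'); print('bowl',q.x,np.abs(q.fun).mean())
print('tips',ray(cm,[[309,135],[334,134]],61).mean(0))
s=bot.capture('scene'); s0=np.load('scene0.npy'); s2=np.load('s2.npy'); S=bot.camera_model('scene')
d=(np.abs(s.astype(int)-s2).max(2)>60)[195:330,200:420]; print('changed px vs s2 on counter',d.sum())
g=cv2.cvtColor(s,cv2.COLOR_RGB2GRAY); k=(g<45)[222:240,338:368]; n,l,st,ce=cv2.connectedComponentsWithStats(k.astype(np.uint8))
print([(st[i],ce[i]+[338,222]) for i in range(1,n) if st[i,4]>5])
k2=(cv2.cvtColor(s2,cv2.COLOR_RGB2GRAY)<45)[222:240,338:368].astype(np.uint8); n,l,st,ce=cv2.connectedComponentsWithStats(k2)
print([(st[i],ce[i]+[338,222]) for i in range(1,n) if st[i,4]>5])
```

```text
bowl [509.87  63.34] 0.8475808339966067
tips [509.66  67.78  61.  ]
changed px vs s2 on counter 390
[(array([3, 3, 2, 6, 6], dtype=int32), array([341.17, 227.5 ])), (array([ 8,  3,  5, 14, 31], dtype=int32), array([348.19, 230.06])), (array([22,  8,  7,  9, 30], dtype=int32), array([362.4, 234.3])), (array([ 3, 13,  3,  5, 10], dtype=int32), array([341.7, 237.4]))]
[(array([ 6,  4,  5,  7, 28], dtype=int32), array([346.36, 228.96])), (array([21,  8,  4,  7, 24], dtype=int32), array([360.25, 232.75])), (array([ 9, 12,  3,  6,  6], dtype=int32), array([348.17, 236.5 ])), (array([ 2, 14,  3,  4,  9], dtype=int32), array([340.89, 237.89]))]
```

```bash
python3 -c "
from plant import bot
print(bot.close_job())"
```

```text
the job is handed in; nothing more can be done
None
```

I loosened the clamp, slid the carriage about 125 mm along the rail, and turned the knob back to its stop. The tong now hangs about 4 mm from the middle of the spoon rest's bowl, nothing on the counter was touched, and the job is handed in.

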